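Hang the full tin on the spring balance

ROBOT

A 7-joint arm with a two-finger parallel gripper is mounted at the origin on the work surface. World frame = base frame: x ahead of the robot, y to its left, z up, the work surface at z = 0. Lengths are in mm, angles in rad, forces in N, time in s.
With the tool pointing down it reaches from about 400 to 875 mm from the base axis. Payload 4.4 kg.
Tool frame: the origin (TCP) lies where the fingers leave the gripper's body, on its centre line; the fingertips stand 73 mm ahead of it and the grasp point (between the pads) lies 54 mm ahead of it; z points along the fingers, y is the line along which they close (so a half turn about z gives the same grasp; the last joint's range is limited). The gripper opens to 85 mm and grips with 20 to 120 N. Pads are 22 mm wide; open, the fingers measure 114 mm over their backs; the gripper's body (76 mm by 85 mm) begins 54 mm behind the grasp point. The pads swing forward as they close: fully open they stand 13 mm farther back than shut.
Start: joints at [-1.346, 0.628, 0.038, 1.517, -0.027, 0.996, -0.02], TCP at [186.345, 622.73, 303.913] pointing down, gripper open.
Joint ranges: [-3.06, 3.06], [-0.37, 2.12], [-1.25, 1.32], [0.18, 2.47], [-1.1, 4.24], [0.23, 1.98], [-2.94, 2.94]. Speed limits (rad/s): [2.57, 2.57, 3.14, 3.14, 3.14, 3.14, 3.14].

INTERFACE

Orientations are given as [roll, pitch, yaw] about the fixed x, y, z axes, in that order (R = Rz(yaw) Ry(pitch) Rx(roll)).
In Python, from cell import ctrl gives the robot as it stands.
- The arm moves only by the tool send_rows, never from a script. Its argument "rows" is a list that holds one entry, the list of rows, each a list of 6 numbers: the shift along the tool's x, y, z in cm, then the turn, a rotation vector about the tool's x, y, z in rad. In form: [[[tx, ty, tz, wx, wy, wz], ...]]. A call has 1 to 10 rows; each row is the pose to reach, as a shift and turn from the pose commanded when the call began, along the tool's axes at that moment; what a row does not reach only later rows make up. A row lasts 1/10 s, in which the tool goes at most 50 mm and 8.59 degrees, less where a joint would pass 70% of its speed; a pose out of reach is approached as far as the arm can. A call with a gripper value outside its range is refused whole. "grip" is the closure in counts, from 0 (fully open) to 255 (shut), set as the call begins (left out, the last holds). The fingers move at their own pace and stop on an object; the grip force is fixed at half the most. Time passes only in rows, so rows that repeat a pose let the fingers close. It gives the time, the measured TCP pose, the force, the opening and the grip force at its end, in the units of the state.
- ctrl.read_state(): the state, without advancing time (a new reading comes with each control period).
- ctrl.get_image(name): name is "scene" or "top" or "wrist"; returns a dict with "pixels" (480x640x3 uint8, red, green, blue), "fx", "fy", "cx", "cy" (pixels), "D" ([k1, k2, p1, p2, k3] as OpenCV has them; the pictures are not rectified), "extrinsics" (4x4, takes a point from camera to world coordinates); the wrist camera has in their place "mount" (4x4, takes a point from camera to tool coordinates, whose origin is the TCP and whose axes are the flange's). Camera axes: x right, y up, looking along -z (the intrinsics and any distortion apply to the point x, -y, -z); pixel columns grow to the right and rows downward; lengths in mm; the calibration is good to about 2 mm. A picture is of the moment at which its call begins: read the wrist's pose just before it. There is no depth.
- ctrl.finish_job(): hands the job in; it is judged then, once.
The state is a dict: "clock": time; "qpos": joint angles; "qd": joint speeds; "tau": joint torques, N m; "eef_pos": TCP position; "tool_rot": TCP orientation; "force": force on the tool from outside, world axes, zero at the start; "torque": the same for the moment, N m; "width": finger opening in mm; "gripper_force": force on a finger pad.
Only numpy, scipy, OpenCV 4.12 (cv2) and the standard library are available. Lean on these libraries where they do the work, as an engineer would, in place of code of your own. Each camera call takes 0.05 s, during which the arm holds its last target. There are 200 camera calls.

TASK

The two bailed tins look alike, but one is full and the other is part-used: find the full one by lifting and hang it by the middle of its bail on the spring balance's lower hook, so that it hangs free to be weighed for its label. Lower it on gently, so that the spring takes up the weight without being jerked by a drop, and leave the balance hanging on its stand, the part-used tin standing upright on the bench and the other things where they are.

Things in the scene. Friction and masses are not known exactly. Their poses are not given: they have to be found in the camera images.
- tin_a_mid (a point): closed steel tin, lever lid, paper band, 108 mm diameter, body 90 mm tall. Point: on its axis, 45 mm above its underside. Own z up the axis, own x along the bail. Its twin looks the same; one of the two is full (0.6 to 0.85 kg), the other part-used (0.2 to 0.35 kg), to be felt by lifting
- tin_a_bail (a point): middle of the top bar of that tin's bail, 165 mm above the tin's underside, own axes as the tin's. The bail is stiff and stays upright: steel bar 8 mm thick, top bar straight for 92 mm along own x (46 mm to each side), then bent down to the ears, 114 mm apart; 70 mm clear between top bar and lid. Pinched off-centre it carries the tin, sagging a little
- tin_b_mid (a point): closed steel tin, lever lid, paper band, 108 mm diameter, body 90 mm tall. Point: on its axis, 45 mm above its underside. Own z up the axis, own x along the bail. Its twin looks the same; one of the two is full (0.6 to 0.85 kg), the other part-used (0.2 to 0.35 kg), to be felt by lifting
- tin_b_bail (a point): middle of the top bar of that tin's bail, 165 mm above the tin's underside, own axes as the tin's. The bail is stiff and stays upright: steel bar 8 mm thick, top bar straight for 92 mm along own x (46 mm to each side), then bent down to the ears, 114 mm apart; 70 mm clear between top bar and lid. Pinched off-centre it carries the tin, sagging a little
- hook_seat (a point): where the axis of a hung bail's bar rests in the balance's lower hook, an open loop of 6 mm steel bar, 38 mm wide inside, in the plane of own y and z (z up), mouth towards own +y, back on the -y side, lowest metal 10 mm below this point. A bar parallel to own x enters from +y to -y with its axis 34 to 52 mm above this point, then is lowered on to it. The balance swings or turns when pushed
- hook_tip (a point): end of the hook's upturned tip: 26 mm above and 26 mm to the +y side of the seat, own axes as the seat's; the bar's rounded end reaches 3 mm farther. The pull rod comes down the balance's axis to 56 mm above the seat, where the bar bends back to -y
- balance_ring (a point): centre of the steel ring (36 mm over its outside) at the top of the spring balance, by which it hangs loose on the stand's arm. The balance is a grey tube 34 mm in diameter from 24 to 117 mm below this point; below it the pull rod and hook. Own z up, own y towards the hook's mouth
- reading (a joint): how far the spring and hook are pulled out of the balance, 0 to 0.055 m, downwards; about 0.0016 with nothing hung. 300 N per m: the full tin draws it out by 20 to 28 mm more, the part-used one by 7 to 11
- stand: balance stand, fixed: base plate 140 x 230 x 10 mm under the balance, upright rod 20 mm thick and 520 mm tall beside it (130 mm to own -y), and a thin level arm from the rod towards own +y, its upturned end 18 mm past the ring. Origin on the bench below the dip in the arm. Own x points away from the robot, within -0.1 to 0.4 rad
- stand_dip (a point): the dip in the stand's arm in which the balance's ring hangs, 460 mm above the bench; the ring's centre hangs 7 mm below it
- jar: white screw-cap jar, 80 mm diameter, 125 mm tall, origin at the middle of its underside; only in the way
- spray_bottle: white trigger spray bottle, 74 mm diameter, 202 mm tall, origin at the middle of its underside; only in the way
- short_tin: short plain tin without a bail, 76 mm diameter, 63 mm tall, origin at the middle of its underside; only in the way
- label_roll: roll of blank labels standing on its end, 92 mm diameter, 55 mm tall, origin at the middle of its underside; only in the way
- ball_valve: white plastic ball valve with a yellow lever, lying, 100 mm long, 76 mm tall, origin at the middle of its underside; only in the way
- tape_dispenser: grey desk tape dispenser, 150 x 60 mm, 80 mm tall, origin at the middle of its underside; only in the way
Mind the look-alikes: they are no part of the job. What is shaped like the part that bears tin_b_mid but blue or orange is not meant.

How it is judged (in metres and radians):
At the end, for the whole second after the job is handed in: The full tin hangs by its bail in the hook (bail middle within 15 mm of the seat), spring drawn over 18 mm (part-used tin: under 13), tin upright (0.2 rad), over 20 mm off the bench, nearly still; the balance hangs in the dip (15 mm); the part-used tin stands upright on the bench (0.08 rad) (value of joint reading above 0.018 m and distance between balance_ring and stand_dip below 0.015 m and ((distance between tin_a_bail and hook_seat below 0.015 m and angle between tin_a_mid's own z axis and vertical below 0.2 rad and height (world z) of tin_a_mid above 0.065 m and linear speed of tin_a below 0.06 m/s and height (world z) of tin_b_mid below 0.05 m and angle between tin_b_mid's own z axis and vertical below 0.08 rad) or (distance between tin_b_bail and hook_seat below 0.015 m and angle between tin_b_mid's own z axis and vertical below 0.2 rad and height (world z) of tin_b_mid above 0.065 m and linear speed of tin_b below 0.06 m/s and height (world z) of tin_a_mid below 0.05 m and angle between tin_a_mid's own z axis and vertical below 0.08 rad))); the robot touches nothing.
It fails at once if the balance was jerked: its spring was drawn out past 43 mm (value of joint reading above 0.043 m).
It fails at once if the balance came off the stand's arm (distance between balance_ring and stand_dip above 0.03 m).
It fails at once if a tin was tipped over (angle between any of tin_a_mid, tin_b_mid's own z axis and vertical above 0.8 rad).
It fails at once if another thing on the bench was knocked over or shoved by more than 40 mm (distance of any of jar, spray_bottle, short_tin, label_roll, ball_valve, tape_dispenser from where it was at the start of the episode above 0.04 m or angle between any of jar, spray_bottle, short_tin, label_roll, ball_valve, tape_dispenser's own z axis and vertical above 0.4 rad).
It also fails if it takes over 72 s, if anything falls off the work surface, if the arm or the gripper's body presses on something with over 40 N, if the wrist force passes 120 N, or if a joint passes its speed limit or range.

## Working session

There is one attempt and no reset: what is moved stays moved. The work goes in short steps, Python scripts to look and compute and a tool call to move; the robot and the scene stay as the last step left them, time stands still between calls to the robot, and variables do not carry over. Pictures are saved under pics/ and viewed, at most 10 in all, crops included, and the job is handed in when it is done.

Besides the shell and the picture viewer there is one more tool, called after ">>>" as a command line: name --argument value ..., lists and objects as JSON in quotes. send_rows: Moves the arm, as the interface text tells. Its arguments: {"type":"object","properties":{"rows":{"type":"array","items":{"type":"array","items":{"type":"array","items":{"type":"number"}}}},"grip":{"type":"number"}},"required":["rows"]}

```bash
ls; mkdir -p pics
cat > h.py <<'E'
import numpy as np, cv2
from cell import ctrl
from scipy.spatial.transform import Rotation as R
def save(im,f): cv2.imwrite(f,im[:,:,::-1])
def cam(n):
    s=ctrl.read_state(); d=ctrl.get_image(n); d={**d}
    d['K']=np.array([[d['fx'],0,d['cx']],[0,d['fy'],d['cy']],[0,0,1.]])
    if n=='wrist':
        T=np.eye(4);T[:3,:3]=R.from_euler('xyz',s['tool_rot']).as_matrix();T[:3,3]=s['eef_pos']
        d['E']=T@np.array(d['mount'])
    else: d['E']=np.array(d['extrinsics'])
    return d
def ray(d,uv):
    p=cv2.undistortPoints(np.array([[uv]],float),d['K'],np.array(d['D'],float))[0,0]
    v=d['E'][:3,:3]@np.array([p[0],-p[1],-1]); return d['E'][:3,3],v/np.linalg.norm(v)
def onz(d,uv,z):
    o,v=ray(d,uv); return o+v*(z-o[2])/v[2]
def tri(rs):
    A=sum(np.eye(3)-np.outer(v,v) for o,v in rs); b=sum((np.eye(3)-np.outer(v,v))@o for o,v in rs)
    x=np.linalg.solve(A,b); return x,[np.linalg.norm((np.eye(3)-np.outer(v,v))@(x-o)) for o,v in rs]
def proj(d,P):
    q=(np.array(P)-d['E'][:3,3])@d['E'][:3,:3]*[1,-1,-1]
    return cv2.projectPoints(q.reshape(-1,1,3),np.zeros(3),np.zeros(3),d['K'],np.array(d['D'],float))[0].reshape(-1,2)
E
python3 - <<'E'
from h import *
import pickle
for n in('scene','top'):
    d=cam(n); save(d['pixels'],f'pics/{n}0.png'); pickle.dump(d,open(n+'.pkl','wb')); print(n,d['E'].round(2).tolist(),d['fx'],d['D'])
print(ctrl.read_state())
E
```

```text
pics
scene [[-0.41, -0.72, 0.56, 1397.11], [0.91, -0.33, 0.25, 343.0], [0.01, 0.61, 0.79, 1484.47], [0.0, 0.0, 0.0, 1.0]] 564.5829789976983 [-0.17884529  0.          0.          0.          0.        ]
top [[0.01, 1.0, -0.07, 421.86], [-1.0, 0.02, 0.03, -18.16], [0.03, 0.07, 1.0, 1501.15], [0.0, 0.0, 0.0, 1.0]] 511.6057999484939 [-0.14640235  0.          0.          0.          0.        ]
{'clock': 0.1, 'qpos': array([-1.34578022,  0.62920735,  0.03847823,  1.51822922, -0.02704236,
        0.99627639, -0.02002638]), 'qd': array([-8.05782452e-05, -2.53395711e-03, -4.50983109e-04, -2.97182343e-03,
       -5.31200793e-04, -1.08756312e-03,  4.95165959e-04]), 'tau': array([ 3.57675999e-03, -5.64531076e+01,  1.23097301e+00, -1.93975192e+01,
        1.12933625e-02,  5.33316401e-03, -3.77618278e-06]), 'eef_pos': array([186.23628503, 622.32170179, 303.12393757]), 'tool_rot': array([-3.13999079e+00, -3.39763178e-06,  2.85070092e+00]), 'force': array([ 0.24603304,  0.20756133, -0.52355929]), 'torque': array([0.07470027, 0.04113064, 0.00397018]), 'gripper_force': 0.0, 'width': 85.48328674278862}
```

View pics/scene0.png

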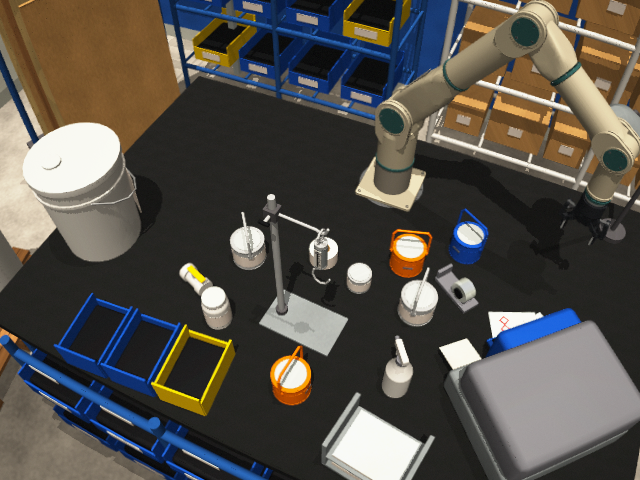

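View pics/top0.png

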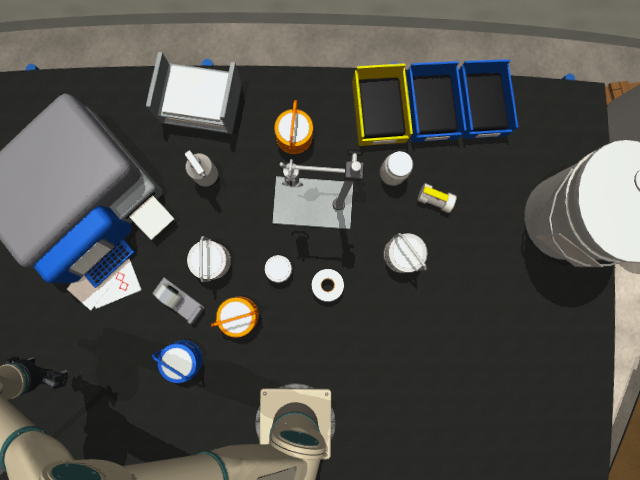

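The steel tins with bails are at top (208,259) and (405,253), scene (417,302) and (248,246). Three look-alikes are blue (179,362) and orange (237,317), (294,130), so they are not meant. The stand arm is at top (290..355,170), with the hook at scene (320,275). I'll confirm with enlarged crops.

Run:
```python
import pickle,cv2,numpy as np
t=pickle.load(open('top.pkl','rb'))['pixels'];s=pickle.load(open('scene.pkl','rb'))['pixels']
z=lambda i,x,y,w,h,W=400,H=300:cv2.resize(i[y:y+h,x:x+w],(W,H),interpolation=cv2.INTER_CUBIC)
# 80x60 crops at 5x
o=np.vstack([np.hstack([z(t,168,225,80,60),z(t,365,225,80,60)]),np.hstack([z(s,377,262,80,60),z(s,208,210,80,60)])])
cv2.imwrite('pics/tins.png',o[:,:,::-1])
o=np.hstack([z(s,250,185,120,180,400,600),np.vstack([z(t,270,145,100,75),z(t,270,190,100,75)])])
cv2.imwrite('pics/hook.png',o[:,:,::-1])
```

```text
(no output)
```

View pics/tins.png

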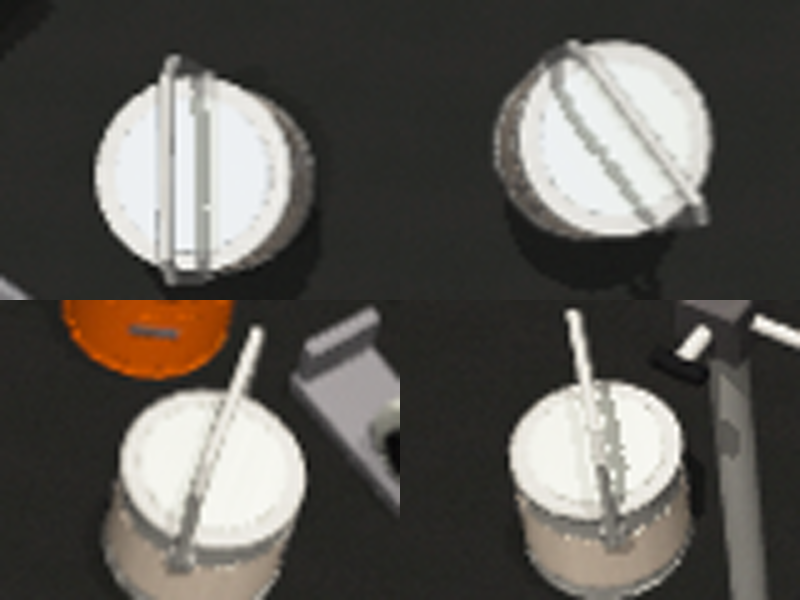

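View pics/hook.png

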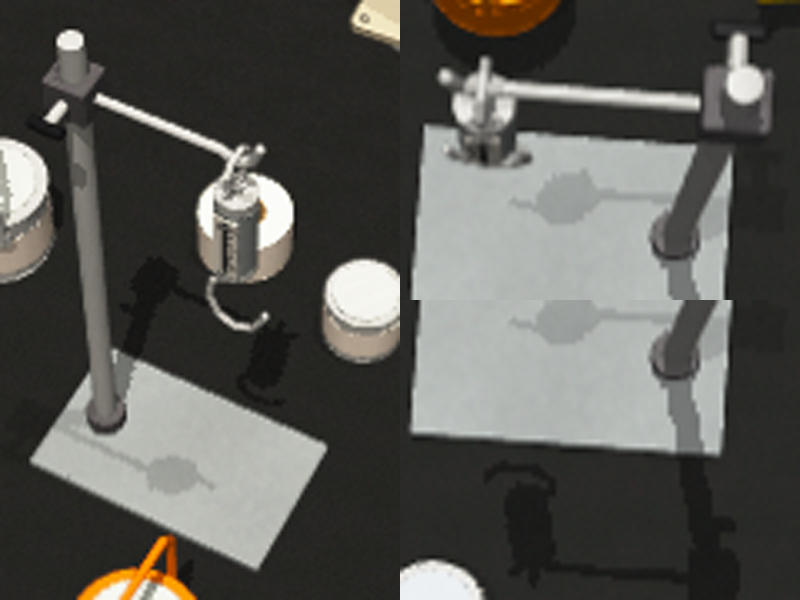

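The crops confirm both target tins as plain steel with a paper band. The left bail runs (202.4,237.4)-(203,280.6) and the right one (399.6,234)-(425,268) in top. The hook mouth faces away from the rod, with its tip at scene (329.5,280) and its lowest point at about (321,282.5).

Run:
```python
from h import *
import pickle
t=pickle.load(open('top.pkl','rb'));s=pickle.load(open('scene.pkl','rb'))
for n,a,b in(('L',(202.4,237.4),(203,280.6)),('R',(399.6,234),(425,268))):
    A,B=onz(t,a,163),onz(t,b,163); print(n,A.round(),B.round(),'mid',((A+B)/2).round(1),'len',np.linalg.norm(A-B),'yaw',np.arctan2(*(A-B)[1::-1]))
pl=[(276,176.5),(353.5,181),(350.5,228),(273,223)]
c=[onz(t,(270+(x)/4,145+y/4),10) for x,y in((25,125),(332,143))]+[onz(t,(270+x/4,190+y/4),10) for x,y in((11,132),(320,155))]
print('plate',np.round(c,1)[:,:2].tolist())
sc=[onz(s,(250+x/3.333,185+y/3.333),10) for x,y in((125,352),(327,445),(258,570),(32,460))]
print('plate scene',np.round(sc,1)[:,:2].tolist())
print('arm',onz(t,(343.8,170.8),465).round(1),onz(t,(291.3,167.5),465).round(1), 'rod top',onz(t,(356.3,166),520).round(1),onz(s,(271,197.5),520).round(1),'rodbase',onz(t,(438/1*0+270+275/4,145+238/4),12).round(1))
ring=(242,160);print('ring scene',onz(s,(250+242/3.333,185+165/3.333),453).round(1))
for n,x,y in(('bot',238,328),('tip',265,318),('bendtop',208,275),('tubebot',237,275),('tubetop',240,190)):
    o,v=ray(s,(250+x/3.333,185+y/3.333)); print(n,[(o+v*(z-o[2])/v[2]).round().tolist() for z in(200,230,260,290,320)])
for n,uv,z in(('short',(278,268),63),('roll',(328,285),55),('jar',(397,167),125),('spray',(200,166),150),('valve',(437,197),50),('tape',(178,298),40),('or1',(237,317),90),('or1bail',(237,318),165),('or2',(294,130),90)): print(n,onz(t,uv,z).round())
```

```text
L [530. 248. 163.] [417. 243. 163.] mid [473.5 245.4 163. ] len 113.41090523299087 yaw 0.041604920093598174
R [ 548. -272.  163.] [ 459. -341.  163.] mid [ 503.1 -306.6  163. ] len 112.452430214664 yaw 0.6552881413123613
plate [[727.3, 65.3], [718.2, -162.0], [588.1, 72.6], [575.0, -154.2]]
plate scene [[570.7, -130.3], [584.4, 78.8], [723.6, 72.6], [708.6, -155.2]]
arm [648.2 -98.9 465. ] [652.9   9.3 465. ] rod top [ 646.3 -119.1  520. ] [ 644.7 -113.9  520. ] rodbase [ 645.9 -120.2   12. ]
ring scene [645.7  17.6 453. ]
bot [[618.0, 4.0, 200.0], [636.0, 12.0, 230.0], [654.0, 20.0, 260.0], [672.0, 28.0, 290.0], [691.0, 36.0, 320.0]]
tip [[600.0, 20.0, 200.0], [618.0, 28.0, 230.0], [637.0, 35.0, 260.0], [656.0, 43.0, 290.0], [674.0, 51.0, 320.0]]
bendtop [[580.0, -40.0, 200.0], [599.0, -31.0, 230.0], [618.0, -22.0, 260.0], [637.0, -13.0, 290.0], [656.0, -4.0, 320.0]]
tubebot [[570.0, -18.0, 200.0], [589.0, -10.0, 230.0], [609.0, -1.0, 260.0], [628.0, 7.0, 290.0], [647.0, 16.0, 320.0]]
tubetop [[487.0, -53.0, 200.0], [508.0, -43.0, 230.0], [530.0, -34.0, 260.0], [551.0, -25.0, 290.0], [572.0, -16.0, 320.0]]
short [455.  52.  63.]
roll [410. -89.  55.]
jar [ 737. -272.  125.]
spray [724. 264. 150.]
valve [ 668. -404.   50.]
tape [365. 338.  40.]
or1 [318. 161.  90.]
or1bail [321. 151. 165.]
or2 [845.  14.  90.]
```

```bash
cat >> h.py <<'E'
def Rt(yaw,tilt): # tool z tilted 'tilt' from straight down towards heading yaw; tool y = left of heading
    h=np.array([np.cos(yaw),np.sin(yaw),0]); z=np.sin(tilt)*h-np.cos(tilt)*np.array([0,0,1.]); y=np.array([-h[1],h[0],0])
    return np.c_[np.cross(y,z),y,z]
def go(g,yaw,tilt,ref=None):
    """shift cm + rotvec to bring the grasp point to g"""
    s=ctrl.read_state(); C=R.from_euler('xyz',s['tool_rot']).as_matrix(); M=Rt(yaw,tilt)
    t=np.array(g)-54*M[:,2]; d=C.T@(t-s['eef_pos'])/10; w=R.from_matrix(C.T@M).as_rotvec()
    print('t',round(float(s['clock']),2),'grasp now',(s['eef_pos']+54*C[:,2]).round(1),'row',d.round(2).tolist()+w.round(3).tolist())
E
python3 -c "
from h import *
go((438,244,250),0.04,0.8)"
```

```text
t 0.1 grasp now [186.2 622.2 249.1] row [-31.31, -30.28, 1.6, -0.134, -0.793, -0.312]
```

>>> send_rows --rows '[[[-31.3,-30.3,1.6,-0.134,-0.793,-0.312],[-31.3,-30.3,1.6,-0.134,-0.793,-0.312],[-31.3,-30.3,1.6,-0.134,-0.793,-0.312],[-31.3,-30.3,1.6,-0.134,-0.793,-0.312],[-31.3,-30.3,1.6,-0.134,-0.793,-0.312],[-31.3,-30.3,1.6,-0.134,-0.793,-0.312],[-31.3,-30.3,1.6,-0.134,-0.793,-0.312],[-31.3,-30.3,1.6,-0.134,-0.793,-0.312],[-31.3,-30.3,1.6,-0.134,-0.793,-0.312],[-31.3,-30.3,1.6,-0.134,-0.793,-0.312]]]'

```text
clock: 1.1
eef_pos: [373.4, 307.4, 292.5]
tool_rot: [-3.136, 0.803, -3.099]
force: [1.2, -1.5, 0.2]
width: 85.2
gripper_force: 0.0
```

Run:
```python
from h import *
import pickle
d=cam('wrist'); save(d['pixels'],'pics/w1.png'); pickle.dump(d,open('w1.pkl','wb')); go((438,244,250),0.04,0.8)
s=ctrl.read_state();print(s['qpos'].round(2),s['tool_rot'].round(3),s['force'])
print(proj(d,[(438,244,165),(473,245,165),(651,11,261),(651,39,290)]).round())
```

```text
t 1.15 grasp now [415.1 299.6 255.7] row [-1.07, -5.69, 1.96, -0.014, 0.004, -0.004]
[-1.62  0.51  0.73  2.43  1.99  0.36 -1.37] [-3.132  0.804 -3.108] [ 1.82859114 -6.59148295  1.19163113]
[[201. 179.]
 [216. 210.]
 [  9. 379.]
 [ 27. 412.]]
```

View pics/w1.png

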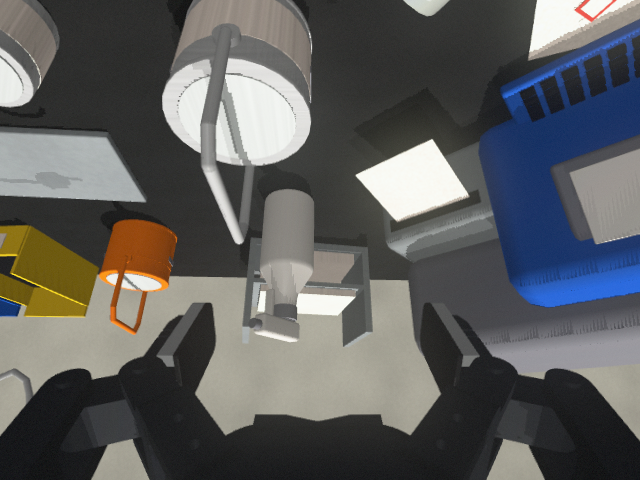

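The wrist view shows tin L's bail, with its near bend at about (208,157) and far bend at about (240,238). I'll cross-check these on z=165.

Run:
```python
from h import *
import pickle
d=pickle.load(open('w1.pkl','rb'));t=pickle.load(open('top.pkl','rb'))
for uv in((208,157),(240,238),(227,205)): print(onz(d,uv,165).round(1))
# hook: wrist pixel (~12,385) hook visible?
cv2.imwrite('pics/hk.png',cv2.resize(d['pixels'][340:460,0:80],(400,600),interpolation=cv2.INTER_CUBIC)[:,:,::-1])
go((438,241,166),0.04,0.8); go((438,243,205),0.04,0.8)
```

```text
[418.  252.5 165. ]
[514.3 254.4 165. ]
[466.1 253.5 165. ]
t 1.15 grasp now [415.1 299.6 255.7] row [4.98, -5.94, 7.78, -0.014, 0.004, -0.004]
t 1.15 grasp now [415.1 299.6 255.7] row [2.17, -5.76, 5.08, -0.014, 0.004, -0.004]
```

View pics/hk.png

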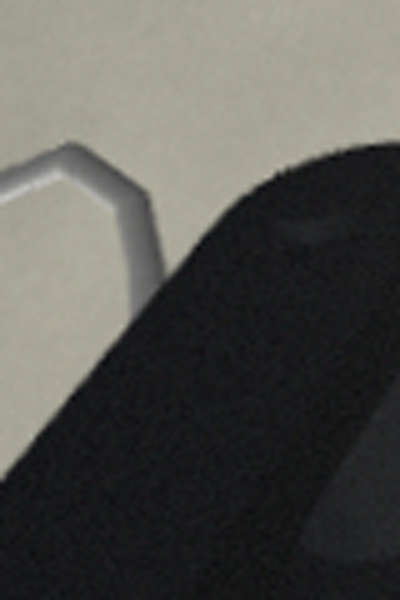

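That crop shows only part of the hook, cut off by a finger. The bar runs over the bend at crop (70,145) and (150,195), so it isn't usable. The arm was still moving when this picture was taken, so I'll finish the approach and measure again at rest.

>>> send_rows --rows '[[[2.2,-5.4,5.0,-0.014,0.004,-0.004],[2.2,-5.4,5.0,-0.014,0.004,-0.004],[2.2,-5.4,5.0,-0.014,0.004,-0.004],[2.2,-5.4,5.0,-0.014,0.004,-0.004],[2.2,-5.4,5.0,-0.014,0.004,-0.004],[2.2,-5.4,5.0,-0.014,0.004,-0.004]]]'

```text
clock: 1.75
eef_pos: [387.6, 281.1, 204.3]
tool_rot: [-2.977, 0.748, -2.938]
force: [-0.7, -0.5, -1.5]
width: 85.6
gripper_force: 0.0
```

Run:
```python
from h import *
import pickle
d=cam('wrist'); save(d['pixels'],'pics/w2.png'); pickle.dump(d,open('w2.pkl','wb')); go((436,247,166),0.04,0.8)
s=ctrl.read_state();print(s['qpos'].round(2),s['force'])
print(proj(d,[(426,245,165),(473,247,165),(519,249,165)]).round())
```

```text
t 1.8 grasp now [424.3 279.2 164.1] row [-0.23, -3.55, 0.75, -0.048, -0.048, 0.116]
[-0.63  0.7  -0.62  2.45  1.84  1.09 -1.14] [ 0.59410946 -1.34549535 -1.35628915]
[[229. 320.]
 [244. 344.]
 [254. 360.]]
```

View pics/w2.png

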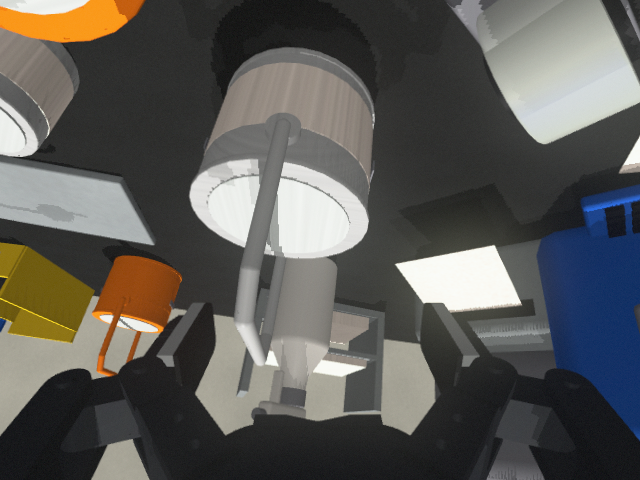

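>>> send_rows --rows '[[[0,0,0,0,0,0],[0,0,0,0,0,0],[0,0,0,0,0,0]]]'

```text
clock: 2.1
eef_pos: [388.0, 281.4, 205.3]
tool_rot: [-2.973, 0.752, -2.935]
force: [-1.0, 0.7, 0.4]
width: 85.3
gripper_force: 0.0
```

Run:
```python
from h import *
s=ctrl.read_state();print(s['qpos'].round(2),s['qd'].round(2),s['force'])
go((432,247,205),0.04,0.6)
```

```text
[-0.66  0.69 -0.58  2.45  1.84  1.08 -1.15] [-0.01 -0.   -0.01  0.   -0.    0.01  0.  ] [-0.96794166  0.6868486   0.44702411]
t 2.1 grasp now [425.5 280.  166.5] row [-3.45, -4.18, -2.16, -0.063, 0.162, 0.117]
```

>>> send_rows --rows '[[[-3.5,-4.2,-2.2,-0.063,0.162,0.117],[-3.5,-4.2,-2.2,-0.063,0.162,0.117],[-3.5,-4.2,-2.2,-0.063,0.162,0.117],[-3.5,-4.2,-2.2,-0.063,0.162,0.117],[-3.5,-4.2,-2.2,-0.063,0.162,0.117],[-3.5,-4.2,-2.2,-0.063,0.162,0.117]]]'

```text
clock: 2.7
eef_pos: [400.5, 246.4, 248.9]
tool_rot: [3.141, 0.597, -3.1]
force: [0.1, 0.0, -0.6]
width: 85.6
gripper_force: 0.0
```

Run:
```python
from h import *
import pickle
s=ctrl.read_state();print(s['qpos'].round(2),s['qd'].round(2),s['force'],s['tool_rot'])
go((432,247,205),0.04,0.6)
d=cam('wrist'); save(d['pixels'],'pics/w3.png'); pickle.dump(d,open('w3.pkl','wb'))
print(proj(d,[(426,245,165),(473,247,165),(519,249,165)]).round())
d0=pickle.load(open('w2.pkl','rb'))
for uv in((242,330),(265,362)):print(onz(d0,uv,165).round(1))
```

```text
[-0.41  0.48 -0.62  2.41  1.73  0.72 -0.91] [ 0.01  0.   -0.01 -0.   -0.   -0.    0.  ] [ 0.12194293  0.02554037 -0.61508451] [ 3.14090667  0.59671872 -3.09967944]
t 2.7 grasp now [430.9 247.7 204.3] row [-0.12, -0.06, 0.0, 0.002, -0.003, 0.002]
[[310. 246.]
 [311. 296.]
 [312. 330.]]
[440.9 248.9 165. ]
[520.7 255.9 165. ]
```

View pics/w3.png

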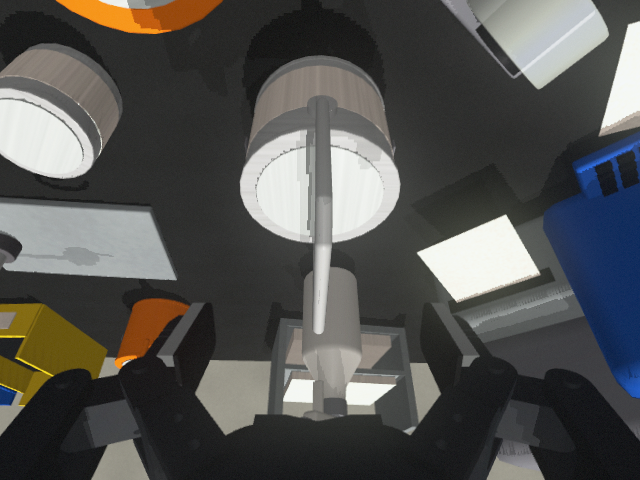

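The arm is well placed now. The bail runs from (323,248) near to (319,332) far, about 7-13 px to the left of my estimate (+y).

Run:
```python
from h import *
import pickle
d=pickle.load(open('w3.pkl','rb'))
a,b=[onz(d,uv,165) for uv in((323,248),(319,332))];print(a,b)
go((433,a[1]+.1,165),0.02,0.6)
```

```text
[427.50193929 250.94976093 165.        ] [522.35835274 253.50426024 165.        ]
t 2.75 grasp now [430.9 247.5 204.2] row [2.04, 0.41, 3.37, 0.013, -0.004, 0.018]
```

>>> send_rows --rows '[[[0.9,0.4,1.8,0.013,0,0.015],[1.8,0.4,3.5,0.013,0,0.015],[1.8,0.4,3.5,0.013,0,0.015],[1.8,0.4,3.5,0.013,0,0.015]]]'

```text
clock: 3.15
eef_pos: [405.6, 249.7, 210.0]
tool_rot: [-3.139, 0.596, -3.12]
force: [0.0, 0.6, 0.1]
width: 84.9
gripper_force: 0.0
```

>>> send_rows --rows '[[[0,0,0,0,0,0],[0,0,0,0,0,0],[0,0,0,0,0,0],[0,0,0,0,0,0],[0,0,0,0,0,0],[0,0,0,0,0,0],[0,0,0,0,0,0],[0,0,0,0,0,0]]]' --grip 255

```text
clock: 3.95
eef_pos: [406.1, 249.7, 210.9]
tool_rot: [-3.141, 0.598, -3.121]
force: [-3.1, -1.5, 5.1]
width: 6.0
gripper_force: 58.6
```

Run:
```python
from h import *
s=ctrl.read_state();print(s['qpos'].round(2),s['force'],s['width'])
g=s['eef_pos']+54*R.from_euler('xyz',s['tool_rot']).as_matrix()[:,2]
go(g+[0,0,60],0.02,0.6)
```

```text
[-0.43  0.6  -0.62  2.42  1.84  0.81 -1.06] [-3.05989719 -1.52763485  5.07104574] 5.978047678469355
t 3.95 grasp now [436.5 250.3 166.3] row [-3.37, -0.01, -4.96, -0.001, -0.002, 0.0]
```

>>> send_rows --rows '[[[-0.6,0,-0.8,0,0,0],[-1.1,0,-1.7,0,0,0],[-1.7,0,-2.5,0,0,0],[-2.2,0,-3.3,0,0,0],[-2.8,0,-4.1,0,0,0],[-3.4,0,-5.0,0,0,0],[-3.4,0,-5.0,0,0,0],[-3.4,0,-5.0,0,0,0],[-3.4,0,-5.0,0,0,0],[-3.4,0,-5.0,0,0,0]]]'

```text
clock: 4.95
eef_pos: [405.7, 249.3, 270.0]
tool_rot: [-3.14, 0.595, -3.121]
force: [-0.2, -0.0, -8.7]
width: 6.1
gripper_force: 59.4
```

Run:
```python
from h import *
import pickle
d=cam('top'); pickle.dump(d,open('top2.pkl','wb'))
d=cam('scene'); pickle.dump(d,open('scene2.pkl','wb'))
s=ctrl.read_state();print(s['qpos'].round(2),s['force'],s['torque'],s['width'],s['gripper_force'])
go((436.5,250.3,226.3),0.02,.6)
```

```text
[-0.41  0.43 -0.6   2.37  1.6   0.7  -0.79] [ 0.16764904 -0.17824263 -8.35044407] [-0.02860073  1.76326354 -0.00601003] 5.776362866029175 59.37744587659836
t 5.05 grasp now [436.2 250.  225.7] row [-0.04, 0.02, -0.03, -0.001, -0.004, 0.0]
```

Tin L reads 8.4 N, so it is the full one. I'll carry it to a staging point in front of the hook, 95 mm to the +y side.

Run:
```python
from h import *
go((612,109,308),-0.05,.6)
```

```text
t 5.05 grasp now [436.2 250.  225.7] row [-18.92, -14.25, 2.92, 0.038, -0.004, 0.058]
```

>>> send_rows --rows '[[[-0.9,-0.7,0.15,0.002,0,0.003],[-2.8,-2.1,0.4,0.006,0,0.009],[-5.0,-3.8,0.8,0.01,0,0.015],[-7.5,-5.6,1.2,0.015,0,0.023],[-10.0,-7.5,1.5,0.02,0,0.031],[-12.5,-9.4,1.9,0.025,0,0.038],[-14.8,-11.1,2.3,0.03,0,0.045],[-16.7,-12.6,2.6,0.033,0,0.051],[-18.2,-13.7,2.8,0.036,0,0.056],[-18.9,-14.2,2.9,0.038,-0.004,0.058]]]'

```text
clock: 6.05
eef_pos: [582.2, 108.1, 353.2]
tool_rot: [-3.139, 0.601, 3.088]
force: [-0.1, -1.1, -8.5]
width: 6.0
gripper_force: 59.2
```

>>> send_rows --rows '[[[0,0,0,0,0,0],[0,0,0,0,0,0],[0,0,0,0,0,0],[0,0,0,0,0,0],[0,0,0,0,0,0],[0,0,0,0,0,0]]]'

```text
clock: 6.65
eef_pos: [581.2, 111.4, 353.4]
tool_rot: [3.141, 0.601, 3.092]
force: [0.7, -0.1, -7.7]
width: 5.8
gripper_force: 59.4
```

Run:
```python
from h import *
import pickle
s=ctrl.read_state();print(s['qpos'].round(2),s['qd'].round(2),s['force'],s['width'])
go((612,109,308),-0.05,.6)
D={n:cam(n) for n in('scene','wrist','top')}; pickle.dump(D,open('st.pkl','wb'))
P=[(651,12,260),(653,38,286),(651,109,308)]
for n in D: print(n,proj(D[n],P).round())
S,W=D['scene']['pixels'],D['wrist']['pixels']
a=cv2.resize(S[200:320,280:400],(480,480),interpolation=cv2.INTER_CUBIC)
o=np.zeros((600,800,3),np.uint8);o[:480,:480]=a;o[:240,480:]=cv2.resize(W,(320,240));o[240:480,480:]=cv2.resize(D['top']['pixels'][110:230,220:380],(320,240))
save(o,'pics/st.png')
```

```text
[ 0.04  0.37 -0.5   2.06  1.18  0.44  0.11] [ 0.    0.    0.   -0.01 -0.   -0.    0.  ] [ 0.67624692 -0.08848398 -7.71960594] 5.760219605129082
t 6.65 grasp now [611.7 109.9 308.8] row [0.01, -0.08, 0.09, 0.001, 0.001, 0.0]
scene [[319. 281.]
 [328. 280.]
 [355. 284.]]
wrist [[152. 282.]
 [187. 325.]
 [318. 363.]]
top [[292. 187.]
 [281. 184.]
 [251. 182.]]
```

View pics/st.png

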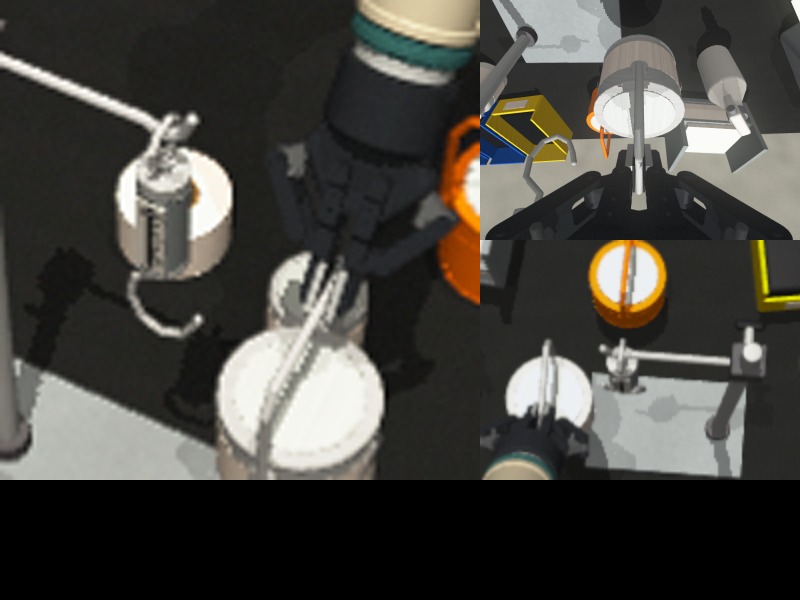

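The wrist panel shows the hook tip at (190,326) against a predicted (187,325). The scene panel shows it at (330,279.7) against (328,280). The bail's far bend is at wrist (319,384) and scene (346.5,298). I'll triangulate the tip and the far bend.

Run:
```python
from h import *
import pickle
D=pickle.load(open('st.pkl','rb'))
for n,a,b in(('tip',(330,279.7),(190,326)),('far',(346.5,298),(319,384))):
    print(n,tri([ray(D['scene'],a),ray(D['wrist'],b)]))
f=[(697,107,308-k) for k in(0,6,12,18)]
print(proj(D['wrist'],f).round(),proj(D['scene'],f).round())
print([onz(D['top'],(220+(547-480)/2,110+y/2),306).round(1) for y in(102,)])
o,v=ray(D['wrist'],(144,274));k=(652-o[0])/v[0];print('loop bottom at x=652',o+k*v)
```

```text
tip (array([650.99411704,  41.7849228 , 287.32845502]), [np.float64(0.8482548715978727), np.float64(0.8482548715978946)])
far (array([695.71431186, 106.60774131, 305.86338007]), [np.float64(0.6793415435746761), np.float64(0.6793415435746929)])
[[319. 389.]
 [319. 378.]
 [319. 368.]
 [319. 358.]] [[347. 298.]
 [347. 299.]
 [347. 301.]
 [346. 302.]]
[array([702.7, 103.7, 306. ])]
loop bottom at x=652 [652.           5.10243238 253.64825456]
```

Run:
```python
from h import *
go((610.7,15.4,305.8),-0.05,.6)
```

```text
t 6.8 grasp now [611.9 109.6 308.9] row [-0.12, -9.41, 0.45, 0.001, 0.001, -0.0]
```

>>> send_rows --rows '[[[0,-0.4,0.1,0,0,0],[0,-1.2,0.3,0,0,0],[-0.1,-2.4,0.45,0,0,0],[-0.1,-3.6,0.45,0,0,0],[-0.1,-4.8,0.45,0,0,0],[-0.1,-6.0,0.45,0,0,0],[-0.1,-7.2,0.45,0,0,0],[-0.1,-8.3,0.45,0,0,0],[-0.1,-9.1,0.45,0,0,0],[-0.1,-9.4,0.45,0,0,0]]]'

```text
clock: 7.8
eef_pos: [580.0, 15.3, 350.1]
tool_rot: [-3.141, 0.601, 3.09]
force: [0.4, -0.7, -8.1]
width: 6.1
gripper_force: 59.4
```

>>> send_rows --rows '[[[0,0,0,0,0,0],[0,0,0,0,0,0],[0,0,0,0,0,0],[0,0,0,0,0,0]]]'

```text
clock: 8.2
eef_pos: [580.1, 17.8, 350.3]
tool_rot: [3.14, 0.602, 3.092]
force: [0.7, 0.0, -7.8]
width: 5.9
gripper_force: 59.4
```

Run:
```python
from h import *
import pickle
s=ctrl.read_state();print(s['force'],s['torque'],s['width'])
go((610.7,15.4,305.8-44),-0.05,.6)
D={n:cam(n) for n in('scene','wrist','top')}; pickle.dump(D,open('in.pkl','wb'))
S,W=D['scene']['pixels'],D['wrist']['pixels']
o=np.hstack([cv2.resize(S[220:300,290:350],(450,600),interpolation=cv2.INTER_CUBIC),np.vstack([cv2.resize(W[160:460,150:500],(350,300)),cv2.resize(D['top']['pixels'][140:230,240:345],(350,300))])])
save(o,'pics/in.png')
```

```text
[ 0.73674213  0.01711966 -7.79408739] [0.09991586 1.79067838 0.00313704] 5.853917754913982
t 8.2 grasp now [610.7  16.3 305.8] row [2.47, -0.09, 3.63, 0.002, 0.002, 0.001]
```

View pics/in.png

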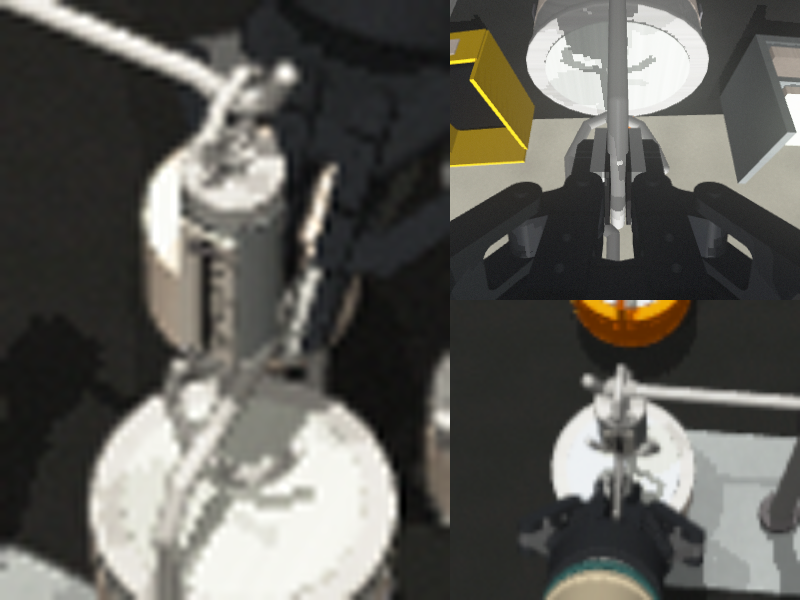

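The picture shows the bar inside the hook loop and centred in it: loop at panel x 567-667, bar at 617. The force is unchanged, so nothing is touching. I'll lower it slowly.

>>> send_rows --rows '[[[0.22,0,0.33,0,0,0],[0.45,0,0.66,0,0,0],[0.67,0,0.99,0,0,0],[0.9,0,1.32,0,0,0],[1.12,0,1.65,0,0,0],[1.35,0,1.98,0,0,0],[1.57,0,2.31,0,0,0],[1.8,0,2.64,0,0,0],[2.02,0,2.97,0,0,0],[2.25,0,3.3,0,0,0]]]'

```text
clock: 9.35
eef_pos: [580.4, 17.6, 310.2]
tool_rot: [3.139, 0.602, 3.091]
force: [0.1, 0.5, -7.0]
width: 6.0
gripper_force: 59.4
```

>>> send_rows --rows '[[[0.14,0,0.21,0,0,0],[0.28,0,0.41,0,0,0],[0.42,0,0.62,0,0,0],[0.56,0,0.82,0,0,0],[0.7,0,1.03,0,0,0],[0.84,0,1.24,0,0,0],[0.84,0,1.24,0,0,0]]]'

```text
clock: 10.05
eef_pos: [580.5, 17.1, 295.3]
tool_rot: [3.141, 0.602, 3.091]
force: [-0.3, 0.1, -3.1]
width: 6.0
gripper_force: 59.5
```

>>> send_rows --rows '[[[0.14,0,0.21,0,0,0],[0.28,0,0.41,0,0,0],[0.42,0,0.62,0,0,0],[0.56,0,0.82,0,0,0],[0.56,0,0.82,0,0,0],[0.56,0,0.82,0,0,0],[0.56,0,0.82,0,0,0]]]'

```text
clock: 10.75
eef_pos: [580.5, 17.0, 285.7]
tool_rot: [3.141, 0.602, 3.091]
force: [0.0, -0.3, -1.2]
width: 6.1
gripper_force: 59.6
```

Run:
```python
from h import *
s=ctrl.read_state();print(s['force'],s['torque'],s['width'],s['eef_pos'])
```

```text
[ 0.01790286 -0.31388503 -1.16422159] [0.02240172 0.69572113 0.00903634] 6.0717287184103395 [580.54422376  17.00559343 285.66232082]
```

>>> send_rows --rows '[[[0.11,0,0.17,0,0,0],[0.22,0,0.33,0,0,0],[0.22,0,0.33,0,0,0],[0.22,0,0.33,0,0,0],[0.22,0,0.33,0,0,0]]]'

```text
clock: 11.25
eef_pos: [580.5, 17.0, 281.5]
tool_rot: [3.141, 0.602, 3.091]
force: [-0.3, 0.5, -0.2]
width: 6.1
gripper_force: 59.7
```

>>> send_rows --rows '[[[0,0,0,0,0,0],[0,0,0,0,0,0],[0,0,0,0,0,0],[0,0,0,0,0,0],[0,0,0,0,0,0]]]' --grip 215

```text
clock: 11.75
eef_pos: [580.4, 17.0, 281.4]
tool_rot: [3.141, 0.601, 3.091]
force: [0.4, 0.4, 0.1]
width: 13.5
gripper_force: 0.0
```

>>> send_rows --rows '[[[0,0,0,0,0,0],[0,0,0,0,0,0],[0,0,0,0,0,0],[0,0,0,0,0,0],[0,0,0,0,0,0],[0,0,0,0,0,0],[0,0,0,0,0,0],[0,0,0,0,0,0]]]' --grip 100

```text
clock: 12.55
eef_pos: [580.4, 17.0, 281.4]
tool_rot: [3.141, 0.601, 3.091]
force: [-0.1, -0.7, -0.5]
width: 51.4
gripper_force: 0.0
```

Run:
```python
from h import *
import pickle
s=ctrl.read_state();print(s['force'],s['torque'],s['width'],s['eef_pos'])
pickle.dump({n:cam(n) for n in('scene','wrist')},open('rel.pkl','wb'))
```

```text
[-0.14766399 -0.68166214 -0.4683579 ] [-0.01408016  0.63885208 -0.04209614] 51.433398675378854 [580.39120679  17.04195274 281.40713429]
```

>>> send_rows --rows '[[[0,0,-0.8,0,0,0],[0,0,-2.4,0,0,0],[0,0,-4.5,0,0,0],[0,0,-7,0,0,0],[0,0,-9.5,0,0,0],[0,0,-12,0,0,0],[0,0,-14,0,0,0],[0,0,-14,0,0,0],[0,0,-14,0,0,0],[0,0,-14,0,0,0]]]'

```text
clock: 13.65
eef_pos: [501.3, 20.5, 396.0]
tool_rot: [3.141, 0.6, 3.091]
force: [-0.6, 0.2, -0.5]
width: 52.1
gripper_force: 0.0
```

>>> send_rows --rows '[[[-10,0,-8,0,0,0],[-10,0,-8,0,0,0],[-10,0,-8,0,0,0],[-10,0,-8,0,0,0],[-10,0,-8,0,0,0],[-10,0,-8,0,0,0],[-10,0,-8,0,0,0],[-10,0,-8,0,0,0],[-10,0,-8,0,0,0],[-10,0,-8,0,0,0]]]'

```text
clock: 14.65
eef_pos: [538.3, 19.1, 519.1]
tool_rot: [3.141, 0.601, 3.092]
force: [0.2, 1.2, -0.2]
width: 52.2
gripper_force: 0.0
```

Ten pictures viewed, so the remaining checks are numeric. I'll let it settle, then check stillness and the height of the hung lid from the two cameras.

>>> send_rows --rows '[[[0,0,0,0,0,0],[0,0,0,0,0,0],[0,0,0,0,0,0],[0,0,0,0,0,0],[0,0,0,0,0,0],[0,0,0,0,0,0],[0,0,0,0,0,0],[0,0,0,0,0,0],[0,0,0,0,0,0],[0,0,0,0,0,0]]]'

```text
clock: 15.65
eef_pos: [538.4, 19.0, 519.4]
tool_rot: [3.141, 0.601, 3.091]
force: [-0.1, -0.3, 0.1]
width: 51.7
gripper_force: 0.0
```

>>> send_rows --rows '[[[0,0,0,0,0,0],[0,0,0,0,0,0],[0,0,0,0,0,0],[0,0,0,0,0,0],[0,0,0,0,0,0],[0,0,0,0,0,0],[0,0,0,0,0,0],[0,0,0,0,0,0],[0,0,0,0,0,0],[0,0,0,0,0,0]]]'

```text
clock: 16.65
eef_pos: [538.4, 18.9, 519.4]
tool_rot: [3.141, 0.602, 3.091]
force: [0.1, 0.1, 0.2]
width: 51.9
gripper_force: 0.0
```

Run:
```python
from h import *
import time
def lid(d,z):
    p=proj(d,[(650,14,z)])[0]; x0,y0=int(p[0])-45,int(p[1])-45
    c=d['pixels'][y0:y0+90,x0:x0+90]; m=(c.min(2)>205).astype(np.uint8)
    m=cv2.morphologyEx(m,cv2.MORPH_CLOSE,np.ones((7,7)))
    n,l,st,ce=cv2.connectedComponentsWithStats(m); k=1+np.argmin([np.hypot(*(ce[i]-45)) if st[i,4]>150 else 99 for i in range(1,n)])
    h=cv2.convexHull(np.argwhere(l==k)[:,::-1].astype(np.int32)); e=cv2.fitEllipse(h); return (e[0][0]+x0,e[0][1]+y0),e[1],p
s0=cam('scene');t=cam('top')
a,b=lid(s0,162),lid(t,162);print(a,b)
print(tri([ray(s0,a[0]),ray(t,b[0])]))
s=s0
for i in range(8): s=cam('scene')
df=cv2.absdiff(s0['pixels'],s['pixels'])[200:360,270:380].max(2);print('diff px>40:',(df>40).sum())
# unmoved things, vs the first top picture
import pickle
t0=pickle.load(open('top.pkl','rb'))
for n,(x,y) in dict(tinR=(405,253),short=(278,268),roll=(328,285),jar=(397,167),spray=(200,166),valve=(437,197),tape=(178,298)).items():
    print(n,(cv2.absdiff(t0['pixels'],t['pixels'])[y-15:y+15,x-15:x+15].max(2)>50).sum())
print(ctrl.read_state()['force'])
```

```text
((320.6565475463867, 299.46726989746094), (35.71723175048828, 37.46076202392578), array([319.69267192, 301.1834647 ])) ((304.7299385070801, 179.84487915039062), (45.28794479370117, 76.1237564086914), array([292.04933583, 193.68235081]))
(array([672.68673164,   2.41430898, 201.91255801]), [np.float64(22.424041380039835), np.float64(22.424041380039856)])
diff px>40: 0
tinR 0
short 850
roll 121
jar 0
spray 0
valve 0
tape 0
[ 0.16756165 -0.10000895 -0.05620519]
```

```bash
python3 -c "
from cell import ctrl
print(ctrl.finish_job())"
```

```text
the job is handed in; nothing more can be done
None
```

The full tin (8.4 N when lifted, at the robot's left) hangs still on the balance's lower hook and the job is handed in at about 17 s. The second tin was never touched, but in the last check the arm blocked the top camera, so I couldn't recheck the short tin and label roll.

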